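# Free-running check of a banding wheel, then parking it

## Task

Check that the banding wheel runs freely: set it turning by its red knob (either way, not faster than a turn in two seconds), let go, and while it coasts at a turn in ten seconds or better keep the gripper with the knob for four seconds without touching the wheel, the point between the finger pads within 3 cm sideways of the knob and within 7 cm of its top. Then bring the wheel gently to rest with the knob at the yellow pointer and let go. Keep the bowl upright in the middle of the wheel and leave the other things on the bench alone.

Things in the scene. Friction and masses are not known exactly. Their poses are not given: they have to be found in the camera images.
- turntable: banding wheel: fixed iron foot 170 mm across under a round grey disc 300 mm across, 12 mm thick, its upper face 90 mm above the table. Origin: on the axis at table level. Its -x axis points to the yellow pointer, a fixed head (26 x 24 mm, top level with the disc) just outside the rim, 157 to 183 mm from the axis, on the side towards the robot
- wheel (a joint): angle of the disc in rad, growing anticlockwise seen from above, 0 with the knob at the yellow pointer; no stops, counts on over full turns. Heavy disc on a low-friction bearing: nominally 5 kg, inertia 0.06 kg m2, drag 0.0056 N m s/rad plus 0.0034 N m dry friction, so it coasts for 10 s or more from 2 rad/s; its mass varies by a third
- knob_top (a point): centre of the top of the red knob, an upright cylinder 30 mm across and 45 mm high standing on the disc 120 mm from its axis, its top 135 mm above the table. It goes round with the disc and also spins freely on its own upright pin, so gripped pads need not turn with the wheel
- wheel_center (a point): centre of the disc's upper face, on the axis, 90 mm above the table
- park (a point): where the knob's top is when the wheel is parked: 120 mm from the axis towards the yellow pointer, 135 mm above the table; a fixed point in the air
- bowl: small terracotta bowl, 84 mm across the rim and 42 mm high, standing loose near the middle of the disc, its rim 132 mm above the table. Origin: centre of its underside; z is up. It weighs about 0.16 kg
- glaze_jar: closed blue jar with white lid, 72 mm across, 100 mm high, at the right; origin under its centre. Leave alone
- spray_bottle: white spray bottle with green head, 72 mm across, 185 mm high, at the right; origin under its centre. Leave alone
- tape_roll: roll of paper tape lying flat, 110 mm across, 48 mm high, at the left; origin under its centre. Leave alone
- brush_pot: white open pot, 84 mm across, 100 mm high, at the left; origin under its centre. Leave alone
Things that resemble listed ones, but are neither listed nor needed, are in the scene too. Several things have the shape of the bowl; the one meant has the colours described above.

How it is judged:
On the way, in this order (a step that is already met when the one before it is completed fails the run):
1. for four seconds the wheel coasts at 0.6 rad/s or more (either way), untouched by the robot, with the TCP within 30 mm sideways and 70 mm in all of the knob's top ((velocity of joint wheel above 0.6 rad/s or velocity of joint wheel below -0.6 rad/s) and horizontal distance between the grasp point and knob_top below 0.03 m and distance between the grasp point and knob_top below 0.07 m and contact force between each of the fingers, the arm and turntable below 0.05 N), for 4 s.
2. the wheel is at rest with the knob at the yellow pointer (within 22 mm) (horizontal distance between knob_top and park below 0.022 m and velocity of joint wheel between -0.06 and 0.06 rad/s), for 0.3 s.
At the end, for the whole second after the job is handed in: the wheel is at rest (under 0.06 rad/s) and released with the knob within 22 mm of the park point at the yellow pointer, and the bowl stands upright (within 0.2 rad) within 30 mm of the middle of the disc (all of step 2 and horizontal distance between bowl and wheel_center below 0.03 m and angle between bowl's own z axis and vertical below 0.2 rad); the robot touches nothing.
It fails at once if the bowl is tipped over or shoved off the middle of the wheel (angle between bowl's own z axis and vertical above 0.35 rad or horizontal distance between bowl and wheel_center above 0.035 m).
It fails at once if the wheel is spun wildly, over 4 rad/s (velocity of joint wheel above 4 rad/s or velocity of joint wheel below -4 rad/s).
It fails at once if a jar, bottle, tape roll or pot on the bench is shifted by more than 40 mm (distance of any of glaze_jar, spray_bottle, tape_roll, brush_pot from where it was at the start of the episode above 0.04 m).
It also fails if it takes over 64 s, if anything falls off the work surface, if the arm or the gripper's body presses on something with over 40 N, if the wrist force passes 120 N, or if a joint passes its speed limit or range.

## Robot

A 6-joint arm with a two-finger parallel gripper is mounted at the origin on the work surface. World frame = base frame: x ahead of the robot, y to its left, z up, the work surface at z = 0. Lengths are in m, angles in rad, forces in N, time in s.
With the tool pointing down it reaches from about 0.35 to 0.925 m from the base axis. Payload 6.4 kg.
Tool frame: the origin (TCP) lies between the finger pads, 19 mm behind the fingertips; this is the grasp point; z points along the fingers, y is the line along which they close (so a half turn about z gives the same grasp; the last joint's range is limited). The gripper opens to 94 mm and grips with 3 to 60 N. Pads are 16 mm wide; open, the fingers measure 119 mm over their backs; the gripper's body (75 mm by 177 mm) begins 78 mm behind the grasp point.
Start: joints at [1.152, 0.245, 1.558, -0, 1.339, -0.174], TCP at [0.158, 0.631, 0.224] pointing down, gripper open.
Joint ranges: [-3.13, 3.13], [-1.02, 2.26], [0.13, 2.54], [-0.95, 4.09], [0.21, 2.88], [-2.74, 2.74]. Speed limits (rad/s): [2.57, 2.57, 3.14, 3.14, 3.14, 3.14].

## Interface

Orientations are given as a unit quaternion [x, y, z, w].
In Python, from rig import * gives the robot as it stands.
- The arm moves only by the shell command python3 -m inch 'ROWS' [FORCE]. ROWS is JSON, a list of rows, each an object of numbers: "x", "y", "z": the shift along the tool's x, y, z in m; "twist": the turn about the tool's z in rad; "grip": the finger opening in m, from 0 to 0.094. In form: [{"x": .., "y": .., "z": .., "twist": .., "grip": ..}, ...]. A call has exactly 5 rows; each row is the pose to reach, as a shift and turn from the pose commanded when the call began, along the tool's axes at that moment; what a row does not reach only later rows make up. A row lasts 1/10 s, in which the tool goes at most 50 mm and 8.59 degrees, less where a joint would pass 70% of its speed; a pose out of reach is approached as far as the arm can. A call with a gripper value outside its range is refused whole. The fingers move at their own pace and stop on an object; FORCE is the grip in N (left out, the last holds). Time passes only in rows, so rows that repeat a pose let the fingers close, or fill a call up. It gives the time, the measured TCP pose, the force, the opening and the grip force at its end, in the units of the state.
- get_obs(): the state, without advancing time (a new reading comes with each control period).
- camera(name): name is "scene" or "top" or "wrist"; returns (picture, depth): 480x640x3 uint8, red, green, blue; 480x640 float32, m along the optical axis (not along the pixel's ray), 0 where there is no reading.
- camera_info(name): a dict with "fx", "fy", "cx", "cy" (pixels), "origin" and "orientation" of the camera in the world. Camera axes: x right, y down, z forward; pixel columns grow to the right and rows downward; lengths in m; the calibration is good to about 2 mm. A picture is of the moment at which its call begins: read the wrist's pose just before it. camera_info takes no time and is no camera call; for the wrist camera it gives the pose at the moment of the call.
- close_job(): hands the job in; it is judged then, once.
The state is a dict: "time_s": time; "q": joint angles; "qvel": joint speeds; "tau": joint torques, N m; "eef_pos": TCP position; "tool_rot": TCP orientation; "contact_force": force on the tool from outside, world axes, zero at the start; "ft_torque": the same for the moment, N m; "width": finger opening in m; "grasp_force": force on a finger pad.
Only numpy, scipy, OpenCV 4.12 (cv2) and the standard library are available. Lean on these libraries where they do the work, as an engineer would, in place of code of your own. Each camera call takes 0.05 s, during which the arm holds its last target. There are 200 camera calls.

## Working session

There is one attempt and no reset: what is moved stays moved. The work goes in short steps, Python scripts to look and compute and a shell command to move; the robot and the scene stay as the last step left them, time stands still between calls to the robot, and variables do not carry over. Pictures are saved under pics/ and viewed, at most 10 in all, crops included, and the job is handed in when it is done.

```bash
ls; mkdir -p pics; python3 - <<'E'
from rig import *
import cv2
o=get_obs(); print(o)
for n in("top","scene"):
    p,d=camera(n); cv2.imwrite(f"pics/{n}0.png",p[:,:,::-1]); print(n,camera_info(n))
E
```

```text
pics
{'time_s': 0.0, 'q': array([ 1.15188622e+00,  2.45792938e-01,  1.55904730e+00, -6.47256690e-06,
        1.33872053e+00, -1.74099035e-01]), 'qvel': array([ 0.00066309,  0.00038637, -0.00091278, -0.00263015, -0.0003307 ,
       -0.00198042]), 'tau': array([ 2.89533909e-04, -4.15832090e+01, -3.14606845e+01,  6.84461673e-02,
        3.31065827e-02, -1.58010880e-04]), 'eef_pos': array([0.15729397, 0.63007272, 0.22314098]), 'tool_rot': array([ 1.22099295e-01,  9.92517402e-01, -9.42035079e-04, -2.84509119e-04]), 'contact_force': array([-0.3261138 , -1.22100375, -0.77902218]), 'ft_torque': array([-0.01625935, -0.0104679 , -0.03688665]), 'grasp_force': 0.0, 'width': 0.0938816615581294}
top {'fx': 436.2442006044808, 'fy': 436.2442006044808, 'cx': 322.3745211637585, 'cy': 243.36201723529464, 'origin': array([ 0.48783883, -0.00532628,  1.3142995 ]), 'orientation': array([-0.70367476,  0.70986341, -0.01725818,  0.02525726])}
scene {'fx': 587.6359527396274, 'fy': 587.6359527396274, 'cx': 320.2689579256534, 'cy': 235.2159160127181, 'origin': array([1.60976323, 0.40986192, 1.1798776 ]), 'orientation': array([ 0.49881669,  0.77255157, -0.32448359, -0.22148677])}
```

View pics/top0.png

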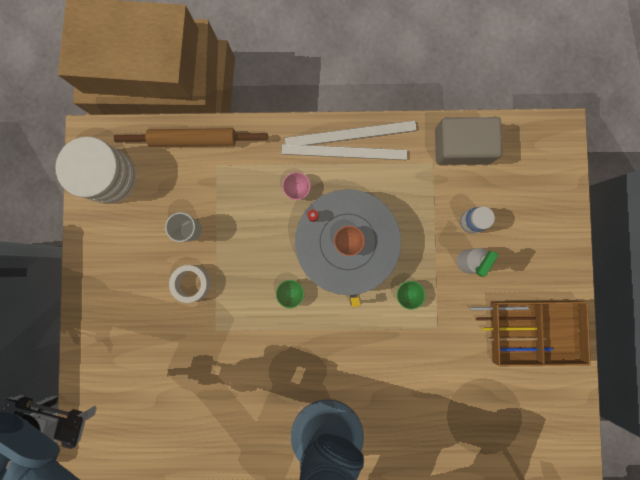

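View pics/scene0.png

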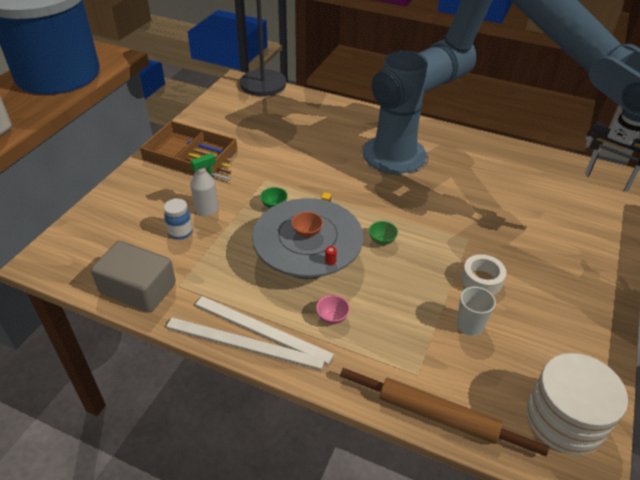

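The top view shows the wheel at (348,241), the terracotta bowl at (349,240), the red knob at (313,215) and the yellow pointer at (355,301). 
Could be mistaken for the knob: the pink bowl (296,186). For the bowl: the pink bowl (296,186) and the green bowls (290,293) and (411,294). For the pointer: the yellow pencil (515,329). By the description I choose the red cylinder on the disc, the terracotta bowl at its middle and the yellow head at its rim.

```bash
cat > h.py <<'E'
from rig import *
import cv2, numpy as np
from scipy.spatial.transform import Rotation as R
def ray(i,uv,z):
    d=R.from_quat(i["orientation"]).apply([(uv[0]-i["cx"])/i["fx"],(uv[1]-i["cy"])/i["fy"],1])
    o=np.array(i["origin"]); return o+d*(z-o[2])/d[2]
def blob(p,lo,hi,box=None):
    h=cv2.cvtColor(p,cv2.COLOR_RGB2HSV); m=cv2.inRange(h,np.array(lo),np.array(hi))
    if box: k=np.zeros_like(m); x0,y0,x1,y1=box; k[y0:y1,x0:x1]=255; m&=k
    c=cv2.findContours(m,cv2.RETR_EXTERNAL,cv2.CHAIN_APPROX_NONE)[0]
    return max(c,key=cv2.contourArea) if c else None
def cen(c): m=cv2.moments(c); return np.array([m["m10"],m["m01"]])/m["m00"]
E
python3 - <<'E'
from h import *
p=cv2.imread("pics/top0.png")[:,:,::-1].copy()
i=camera_info("top")
h=cv2.cvtColor(p,cv2.COLOR_RGB2HSV)
for n,uv in dict(knob=(313,215),bowl=(349,240),ptr=(355,301),disc=(320,260),pink=(296,186)).items(): print(n,h[uv[1],uv[0]])
box=(285,180,415,315)
k=blob(p,(0,190,90),(5,255,255),box) 
if k is not None: print("knob",cv2.contourArea(k),cen(k),cv2.boundingRect(k),ray(i,cen(k),.135))
y=blob(p,(20,150,120),(32,255,255),box); print("ptr",cv2.contourArea(y),cen(y),ray(i,cen(y),.09))
b=blob(p,(4,90,60),(14,230,255),(325,215,375,265)); print("bowl",cv2.boundingRect(b),ray(i,cv2.minEnclosingCircle(b)[0],.132),cv2.minEnclosingCircle(b))
# disc: grey, low saturation
m=cv2.inRange(h,np.array((0,0,60)),np.array((179,60,150))); k=np.zeros_like(m); k[185:300,290:405]=255; m&=k
c=max(cv2.findContours(m,cv2.RETR_EXTERNAL,cv2.CHAIN_APPROX_NONE)[0],key=cv2.contourArea)
hull=cv2.convexHull(c); e=cv2.fitEllipse(hull); print("disc",e,ray(i,e[0],.09))
w=p[170:320,270:430].copy(); cv2.imwrite("pics/crop1.png",cv2.resize(w,None,fx=4,fy=4,interpolation=cv2.INTER_CUBIC)[:,:,::-1])
E
```

```text
knob [  6  27 151]
bowl [ 10 151 149]
ptr [ 23 203 190]
disc [ 60   2 113]
pink [174  95 151]
ptr 65.0 [355.03076923 301.56153846] [ 0.39830031 -0.08142665  0.09      ]
bowl (334, 226, 31, 30) [ 0.56642381 -0.06438889  0.132     ] ((348.9269714355469, 240.4213409423828), 15.314135551452637)
disc ((347.5836486816406, 241.8517303466797), (105.89533233642578, 106.53336334228516), 157.829345703125) [ 0.56522148 -0.0626657   0.09      ]
```

View pics/crop1.png

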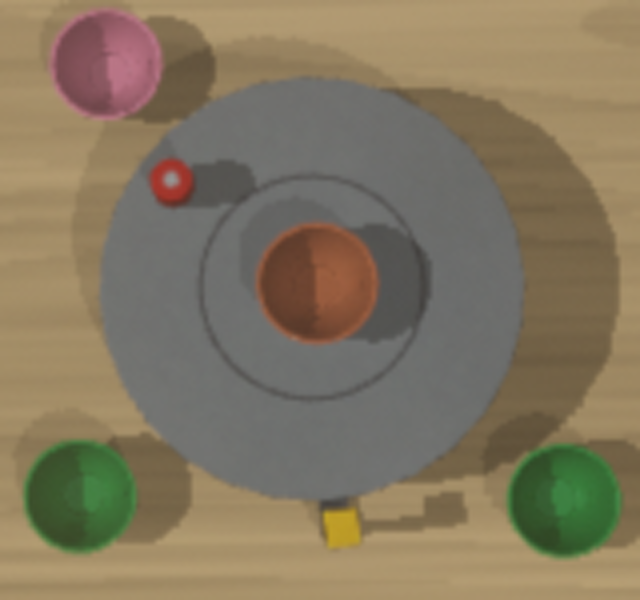

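The crop confirms the choice: the knob is the red cylinder with a highlight at full-image (313,215), the terracotta bowl is centred at (349,241), and the yellow head is at (355,301). The pink and green bowls stand off the wheel.

```bash
cat >> h.py <<'E'
C=np.array([.5652,-.0627])
PARK=np.arctan2(-.0188,-.1669)%(2*np.pi)
def red(p,box=None,s=150):
    h=cv2.cvtColor(p,cv2.COLOR_RGB2HSV); h[...,0]=(h[...,0].astype(int)+20)%180
    q=cv2.cvtColor(h,cv2.COLOR_HSV2RGB)
    m=cv2.inRange(h,np.array((12,s,50)),np.array((26,255,255)))
    if box: k=np.zeros_like(m); x0,y0,x1,y1=box; k[y0:y1,x0:x1]=255; m&=k
    c=cv2.findContours(m,cv2.RETR_EXTERNAL,cv2.CHAIN_APPROX_NONE)[0]
    return max(c,key=cv2.contourArea) if c else None
def state():
    o=get_obs(); t=R.from_quat(o["tool_rot"]).as_matrix(); return o,t
E
python3 - <<'E'
from h import *
i=camera_info("top")
p=cv2.imread("pics/top0.png")[:,:,::-1].copy()
c=red(p,(295,200,330,230)); (u,r)=cv2.minEnclosingCircle(c); K=ray(i,u,.135)
print("knob top",u,r,K, "rel",K[:2]-C,np.hypot(*(K[:2]-C)),"ang",np.degrees(np.arctan2(*(K[:2]-C)[::-1])),"park ang",np.degrees(PARK))
o,T=state(); print("shift tool",T.T@(np.array([K[0],K[1],.223])-o["eef_pos"]), "yaw of y",np.degrees(np.arctan2(T[1,1],T[0,1])))
i=camera_info("scene"); s=cv2.imread("pics/scene0.png")[:,:,::-1].copy()
c=red(s,(320,240,342,270)); print(cv2.boundingRect(c), ray(i,(331,249),.135))
E
```

```text
knob top (312.5, 215.0) 5.2202534675598145 [0.63642085 0.03392906 0.135     ] rel [0.07122085 0.09662906] 0.12003993421444353 ang 53.60777429467315 park ang 186.42683793725874
shift tool [-0.60930451 -0.46232007  0.00090981] yaw of y 75.97263800411042
(325, 246, 12, 19) [0.6376565  0.03074589 0.135     ]
```

```bash
python3 -m inch '[{"x":-0.02,"y":-0.015},{"x":-0.05,"y":-0.038},{"x":-0.085,"y":-0.0645},{"x":-0.12,"y":-0.091},{"x":-0.155,"y":-0.1175}]'
python3 -m inch '[{"x":-0.035,"y":-0.0265},{"x":-0.07,"y":-0.053},{"x":-0.105,"y":-0.0795},{"x":-0.14,"y":-0.106},{"x":-0.175,"y":-0.1325}]'
python3 -m inch '[{"x":-0.035,"y":-0.0265},{"x":-0.07,"y":-0.053},{"x":-0.105,"y":-0.0795},{"x":-0.14,"y":-0.106},{"x":-0.175,"y":-0.1325}]'
python3 -m inch '[{"x":-0.035,"y":-0.027},{"x":-0.065,"y":-0.050},{"x":-0.09,"y":-0.069},{"x":-0.105,"y":-0.080},{"x":-0.105,"y":-0.080}]'
python3 -m inch '[{"twist":-0.08},{"twist":-0.16},{"twist":-0.245},{"twist":-0.245},{"twist":-0.245}]'
python3 - <<'E'
from h import *
o,T=state(); print(o["time_s"],o["eef_pos"],np.degrees(np.arctan2(T[1,1],T[0,1])),o["q"].round(2))
print(camera_info("wrist")["origin"])
p,d=camera("wrist"); cv2.imwrite("pics/wrist0.png",p[:,:,::-1])
E
```

```text
0.1 [0.15734582 0.63015024 0.22329004] 75.97263800411042 [ 1.15  0.25  1.56 -0.    1.34 -0.17]
[0.09106747 0.64671481 0.38414916]invalid input at $[0]: expected keys x, y, z, twist, grip
invalid input at $[0]: expected keys x, y, z, twist, grip
invalid input at $[0]: expected keys x, y, z, twist, grip
invalid input at $[0]: expected keys x, y, z, twist, grip
invalid input at $[0]: expected keys x, y, z, twist, grip
```

View pics/wrist0.png

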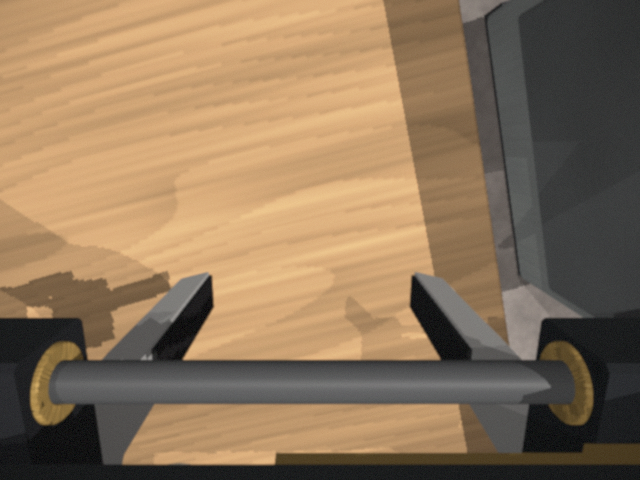

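The wrist view shows only bench wood, with the open fingertips at (205,278) and (420,278), so a knob between the pads would show near (313,285). All five keys are required in each row.

```bash
python3 -m inch '[{"x":-0.02,"y":-0.015,"z":0,"twist":0,"grip":0.094},{"x":-0.05,"y":-0.038,"z":0,"twist":0,"grip":0.094},{"x":-0.085,"y":-0.0645,"z":0,"twist":0,"grip":0.094},{"x":-0.12,"y":-0.091,"z":0,"twist":0,"grip":0.094},{"x":-0.155,"y":-0.1175,"z":0,"twist":0,"grip":0.094}]'
python3 -m inch '[{"x":-0.035,"y":-0.0265,"z":0,"twist":0,"grip":0.094},{"x":-0.07,"y":-0.053,"z":0,"twist":0,"grip":0.094},{"x":-0.105,"y":-0.0795,"z":0,"twist":0,"grip":0.094},{"x":-0.14,"y":-0.106,"z":0,"twist":0,"grip":0.094},{"x":-0.175,"y":-0.1325,"z":0,"twist":0,"grip":0.094}]'
python3 -m inch '[{"x":-0.035,"y":-0.0265,"z":0,"twist":0,"grip":0.094},{"x":-0.07,"y":-0.053,"z":0,"twist":0,"grip":0.094},{"x":-0.105,"y":-0.0795,"z":0,"twist":0,"grip":0.094},{"x":-0.14,"y":-0.106,"z":0,"twist":0,"grip":0.094},{"x":-0.175,"y":-0.1325,"z":0,"twist":0,"grip":0.094}]'
python3 -m inch '[{"x":-0.035,"y":-0.027,"z":0,"twist":0,"grip":0.094},{"x":-0.065,"y":-0.050,"z":0,"twist":0,"grip":0.094},{"x":-0.09,"y":-0.069,"z":0,"twist":0,"grip":0.094},{"x":-0.105,"y":-0.080,"z":0,"twist":0,"grip":0.094},{"x":-0.105,"y":-0.080,"z":0,"twist":0,"grip":0.094}]'
python3 -m inch '[{"x":0,"y":0,"z":0,"twist":-0.08,"grip":0.094},{"x":0,"y":0,"z":0,"twist":-0.16,"grip":0.094},{"x":0,"y":0,"z":0,"twist":-0.245,"grip":0.094},{"x":0,"y":0,"z":0,"twist":-0.245,"grip":0.094},{"x":0,"y":0,"z":0,"twist":-0.245,"grip":0.094}]'
python3 - <<'E'
from h import *
o,T=state(); print(o["time_s"],o["eef_pos"],T.round(4),o["q"].round(2),o["contact_force"])
i=camera_info("wrist"); p,d=camera("wrist"); cv2.imwrite("pics/wrist1.png",p[:,:,::-1])
c=red(p); u,r=cv2.minEnclosingCircle(c); print(u,r,ray(i,u,.135)); print(cv2.boundingRect(c))
E
```

```text
time_s: 0.65
eef_pos: [0.28, 0.4776, 0.2239]
tool_rot: [0.122, 0.993, -0.0, -0.0]
contact_force: [0.5, 1.4, 0.2]
width: 0.0939
grasp_force: 0.0
time_s: 1.15
eef_pos: [0.4178, 0.3065, 0.2241]
tool_rot: [0.122, 0.993, 0.0, -0.0]
contact_force: [0.9, 0.5, -0.1]
width: 0.0941
grasp_force: 0.0
time_s: 1.65
eef_pos: [0.5555, 0.1355, 0.224]
tool_rot: [0.122, 0.993, 0.0, -0.0]
contact_force: [0.5, 0.6, -0.3]
width: 0.0941
grasp_force: 0.0
time_s: 2.15
eef_pos: [0.6379, 0.0327, 0.2238]
tool_rot: [0.123, 0.992, -0.0, -0.0]
contact_force: [-0.4, 0.5, 0.2]
width: 0.094
grasp_force: 0.0
time_s: 2.65
eef_pos: [0.6367, 0.0352, 0.2243]
tool_rot: [0.0, 1.0, 0.0, -0.0]
contact_force: [0.4, -0.2, -0.5]
width: 0.0942
grasp_force: 0.0
2.65 [0.63665084 0.03523555 0.22427198] [[-1.e+00  3.e-04 -3.e-04]
 [ 3.e-04  1.e+00  3.e-04]
 [ 3.e-04  3.e-04 -1.e+00]] [-0.12  0.22  1.59  0.    1.33 -1.69] [ 0.35331937 -0.17899108 -0.51210824]
(307.5, 247.0) 26.120014190673828 [0.63423097 0.03263428 0.135     ]
(286, 221, 44, 53)
```

View pics/wrist1.png

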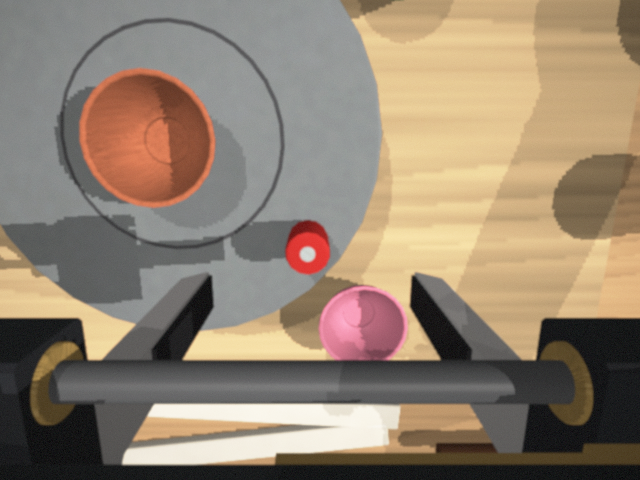

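The wrist view shows the knob top at about (308,254), between the fingertips and clear of them. The terracotta bowl is at (148,138) and the pink bowl lies below, off the disc.

```bash
cat >> h.py <<'E'
def knob(p,i):
    "bright top face of the knob in the wrist view -> world point at z=.135"
    c=red(p)
    if c is None: return None
    m=np.zeros(p.shape[:2],np.uint8); cv2.drawContours(m,[c],-1,255,-1)
    m&=cv2.inRange(p[...,0],190,255); c=cv2.findContours(m,cv2.RETR_EXTERNAL,cv2.CHAIN_APPROX_NONE)[0]
    if not c: return None
    u,r=cv2.minEnclosingCircle(max(c,key=cv2.contourArea)); return np.array(u),r,ray(i,u,.135)
E
python3 - <<'E'
from h import *
p=cv2.imread("pics/wrist1.png")[:,:,::-1].copy(); i=camera_info("wrist"); print(knob(p,i),ray(i,(308,254),.135),p[245,300],p[228,307])
print("bowl",ray(i,(148,138),.132))
E
python3 -m inch '[{"x":0,"y":-0.002,"z":0.02,"twist":0,"grip":0.094},{"x":0,"y":-0.002,"z":0.045,"twist":0,"grip":0.094},{"x":0,"y":-0.002,"z":0.07,"twist":0,"grip":0.094},{"x":0,"y":-0.002,"z":0.09,"twist":0,"grip":0.094},{"x":0,"y":-0.002,"z":0.102,"twist":0,"grip":0.094}]'
```

```text
(array([307.68548584, 252.5887146 ]), 21.407297134399414, array([0.63813313, 0.03250352, 0.135     ])) [0.63908462 0.0327064  0.135     ] [225  58  54] [118  27  22]
bowl [ 0.56607729 -0.06535559  0.132     ]
time_s: 3.2
eef_pos: [0.6361, 0.0326, 0.1202]
tool_rot: [0.0, 1.0, 0.0, -0.001]
contact_force: [-0.3, -0.4, 0.0]
width: 0.094
grasp_force: 0.0
```

```bash
python3 -m inch '[{"x":0,"y":0,"z":0,"twist":0,"grip":0.06},{"x":0,"y":0,"z":0,"twist":0,"grip":0.04},{"x":0,"y":0,"z":0,"twist":0,"grip":0.02},{"x":0,"y":0,"z":0,"twist":0,"grip":0.02},{"x":0,"y":0,"z":0,"twist":0,"grip":0.02}]' 10
python3 -m inch '[{"x":0,"y":0,"z":0,"twist":0,"grip":0.02},{"x":0,"y":0,"z":0,"twist":0,"grip":0.02},{"x":0,"y":0,"z":0,"twist":0,"grip":0.02},{"x":0,"y":0,"z":0,"twist":0,"grip":0.02},{"x":0,"y":0,"z":0,"twist":0,"grip":0.02}]' 10
python3 - <<'E'
from h import *
o,T=state(); P=o["eef_pos"][:2]; print(o["eef_pos"],o["width"],o["grasp_force"],o["contact_force"])
r=P-C; print(np.hypot(*r),np.degrees(np.arctan2(r[1],r[0])))
def plan(phi0,w0,a,n,R=.12):
    ts=np.arange(1,n+1)*.1; return phi0+w0*ts+a*ts**2/2
phi0=np.arctan2(r[1],r[0])
# rows per call: accelerate 2 rad/s2 for 1s, then 2 rad/s
f=lambda t: phi0+(t*t if t<1 else 1+2*(t-1))
for k in range(4):
    a=f(k*.5); b0=np.array([np.cos(a),np.sin(a)])*.12
    print(k,[tuple(np.round((np.array([np.cos(f(k*.5+j*.1)),np.sin(f(k*.5+j*.1))])*.12-b0)*[-1,1],4)) for j in range(1,6)], "ang",np.degrees(f(k*.5+.5)).round())
E
```

```text
time_s: 3.7
eef_pos: [0.6378, 0.032, 0.1232]
tool_rot: [-0.0, 1.0, -0.0, 0.001]
contact_force: [-0.3, -0.2, 0.4]
width: 0.0571
grasp_force: 0.0
time_s: 4.2
eef_pos: [0.6374, 0.0323, 0.1223]
tool_rot: [-0.0, 1.0, 0.0, 0.0]
contact_force: [1.8, 1.3, -0.3]
width: 0.0296
grasp_force: 10.0
[0.63744039 0.03233159 0.12226854] 0.029628430319190057 9.99999225139618 [ 1.75342423  1.26321641 -0.2582067 ]
0.11937201120743081 52.75890432216196
0 [(np.float64(0.001), np.float64(0.0007)), (np.float64(0.0039), np.float64(0.0028)), (np.float64(0.0089), np.float64(0.0061)), (np.float64(0.0161), np.float64(0.0103)), (np.float64(0.0259), np.float64(0.015))] ang 67.0
1 [(np.float64(0.0124), np.float64(0.0045)), (np.float64(0.0276), np.float64(0.0079)), (np.float64(0.0455), np.float64(0.0095)), (np.float64(0.0658), np.float64(0.0079)), (np.float64(0.0879), np.float64(0.0022))] ang 110.0
2 [(np.float64(0.0216), np.float64(-0.0104)), (np.float64(0.0406), np.float64(-0.0249)), (np.float64(0.0565), np.float64(-0.0429)), (np.float64(0.0684), np.float64(-0.0637)), (np.float64(0.0759), np.float64(-0.0864))] ang 167.0
3 [(np.float64(0.0029), np.float64(-0.0238)), (np.float64(0.001), np.float64(-0.0477)), (np.float64(-0.0056), np.float64(-0.0707)), (np.float64(-0.0167), np.float64(-0.092)), (np.float64(-0.0317), np.float64(-0.1106))] ang 225.0
```

```bash
python3 -m inch '[{"x":0.001,"y":0.0007,"z":0,"twist":0,"grip":0.02},{"x":0.0039,"y":0.0028,"z":0,"twist":0,"grip":0.02},{"x":0.0089,"y":0.0061,"z":0,"twist":0,"grip":0.02},{"x":0.0161,"y":0.0103,"z":0,"twist":0,"grip":0.02},{"x":0.0259,"y":0.015,"z":0,"twist":0,"grip":0.02}]' 10
python3 -m inch '[{"x":0.0124,"y":0.0045,"z":0,"twist":0,"grip":0.02},{"x":0.0276,"y":0.0079,"z":0,"twist":0,"grip":0.02},{"x":0.0455,"y":0.0095,"z":0,"twist":0,"grip":0.02},{"x":0.0658,"y":0.0079,"z":0,"twist":0,"grip":0.02},{"x":0.0879,"y":0.0022,"z":0,"twist":0,"grip":0.02}]' 10
python3 - <<'E'
from h import *
o,T=state(); r=o["eef_pos"][:2]-C; print(o["eef_pos"],np.hypot(*r),np.degrees(np.arctan2(r[1],r[0])),o["width"],o["contact_force"])
E
```

```text
time_s: 4.7
eef_pos: [0.6106, 0.0474, 0.1223]
tool_rot: [-0.0, 1.0, -0.0, -0.0]
contact_force: [-1.0, 0.2, -0.0]
width: 0.0301
grasp_force: 10.0
time_s: 5.2
eef_pos: [0.5222, 0.0482, 0.1222]
tool_rot: [-0.001, 1.0, -0.002, 0.0]
contact_force: [2.8, -10.1, -0.7]
width: 0.0296
grasp_force: 10.0
[0.5221791  0.04817763 0.12224675] 0.1189312698046577 111.20642519822776 0.029648881558179695 [  2.84410578 -10.12686463  -0.68895085]
```

```bash
python3 -m inch '[{"x":0.0216,"y":-0.0104,"z":0,"twist":0,"grip":0.02},{"x":0.0406,"y":-0.0249,"z":0,"twist":0,"grip":0.094},{"x":0.0565,"y":-0.0429,"z":0,"twist":0,"grip":0.094},{"x":0.0684,"y":-0.0637,"z":0,"twist":0,"grip":0.094},{"x":0.0759,"y":-0.0864,"z":0,"twist":0,"grip":0.094}]' 10
python3 -m inch '[{"x":0.0029,"y":-0.0238,"z":0,"twist":0,"grip":0.094},{"x":0.001,"y":-0.0477,"z":-0.01,"twist":0,"grip":0.094},{"x":-0.0056,"y":-0.0707,"z":-0.025,"twist":0,"grip":0.094},{"x":-0.0167,"y":-0.092,"z":-0.042,"twist":0,"grip":0.094},{"x":-0.0317,"y":-0.1106,"z":-0.055,"twist":0,"grip":0.094}]' 10
python3 - <<'E'
from h import *
o,T=state(); r=o["eef_pos"][:2]-C; print(o["eef_pos"],np.hypot(*r),np.degrees(np.arctan2(r[1],r[0])),o["width"],o["contact_force"])
i=camera_info("wrist"); p,d=camera("wrist"); cv2.imwrite("pics/wrist2.png",p[:,:,::-1])
K=knob(p,i); print(K, get_obs()["time_s"],o["time_s"])
if K: k=K[2][:2]-C; print(np.hypot(*k),np.degrees(np.arctan2(k[1],k[0])))
E
```

```text
time_s: 5.7
eef_pos: [0.4454, -0.0373, 0.1219]
tool_rot: [-0.001, 1.0, -0.0, -0.001]
contact_force: [0.5, 0.2, -0.4]
width: 0.0587
grasp_force: 0.0
time_s: 6.2
eef_pos: [0.4784, -0.1485, 0.1781]
tool_rot: [0.0, 1.0, -0.0, -0.001]
contact_force: [1.0, -0.3, 0.6]
width: 0.0935
grasp_force: 0.0
[ 0.47835111 -0.14849754  0.17807562] 0.12208172422761188 -135.34890647962033 0.09345600472187854 [ 0.98715852 -0.34093396  0.56187094]
(array([353.69137573, 248.15071106]), 26.588829040527344, array([ 0.46434784, -0.12636476,  0.135     ])) 6.25 6.2
0.11926592187500294 -147.73708371344821
```

View pics/wrist2.png

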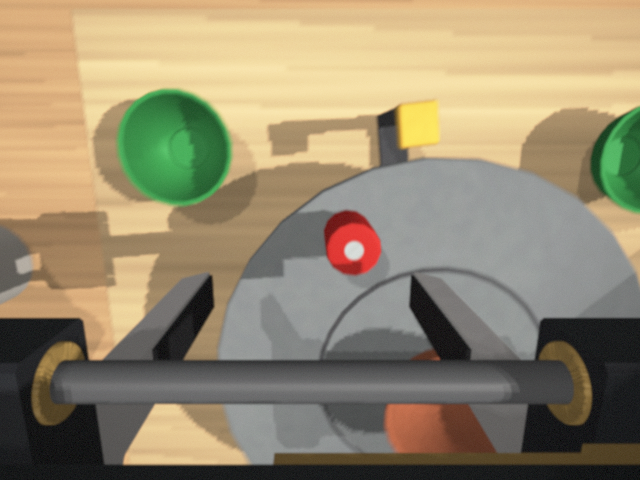

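The knob's top is at (353,248), between the fingers and about 12° behind the tool. Everything is clear of contact, with the pointer at (418,123).

```bash
cat >> h.py <<'E'
import json,os
from scipy.optimize import least_squares
from scipy.integrate import solve_ivp
def coast(t,f0,w0,I):
    k=.0056/I; c=.0034/.0056; t=np.asarray(t,float)
    ts=np.log((w0+c)/c)/k; t=np.minimum(t,ts)
    return f0+(w0+c)/k*(1-np.exp(-k*t))-c*t,(w0+c)*np.exp(-k*t)-c
def look(n=10,z=None,save=None,show=True,phi_start=np.radians(134.1)):
    o=get_obs(); i=camera_info("wrist"); p,d=camera("wrist"); t=o["time_s"]
    if save: cv2.imwrite(save,p[:,:,::-1])
    L=json.load(open("log.json")) if os.path.exists("log.json") else [[5.4,134.1],[6.2,212.3]]
    K=knob(p,i); T=o["eef_pos"]
    if K is not None:
        k=K[2][:2]-C; a=np.degrees(np.arctan2(k[1],k[0])); a+=360*round((L[-1][1]+(t-L[-1][0])*60-a)/360)
        L.append([t,a]); json.dump(L,open("log.json","w")); print("knob",a.round(1),"R",np.hypot(*k).round(4),"r",round(K[1],1),"tcp-knob mm",((T-K[2])*1000).round(1))
    D=np.array(L); wt=np.where(D[:,0]<5.5,.3,1.)
    t0=D[1,0]; g=lambda v:np.r_[(coast(D[:,0]-t0,*v)[0]-np.radians(D[:,1]))*wt/.02,(v[2]-.06)/.015]
    v=least_squares(g,[np.radians(D[1,1]),1.6,.06]).x
    tn=t+.05; f,w=coast(tn-t0+np.arange(0,n+1)*.1,*v)
    print("t",tn,"I",v[2].round(4),"w now",w[0].round(3),"w end",w[-1].round(3),"ang",np.degrees(f[0])%360,"resid deg",np.degrees(coast(D[-3:,0]-t0,*v)[0]).round(1)-D[-3:,1],"F",o["contact_force"].round(1))
    X=(C+.12*np.c_[np.cos(f),np.sin(f)]); base=T[:2]
    for s in range(0,n,5):
        print([tuple(map(float,((q-base)*[-1,1]).round(3))) for q in X[s+1:s+6]]); base=X[s+5]
    return f,w
E
python3 - <<'E'
from h import *
L=[[5.4,134.1],[6.2,212.3]]
o=get_obs();T=o["eef_pos"]; print(o["time_s"],T)
for a in (226.2,235.3,244.4,253.5,262.5):
    f=np.radians(a); print(((C+.12*np.array([np.cos(f),np.sin(f)])-T[:2])*[-1,1]).round(3))
E
```

```text
6.25 [ 0.48149739 -0.15151254  0.18087371]
[-0.001  0.002]
[-0.015 -0.01 ]
[-0.032 -0.019]
[-0.05  -0.026]
[-0.068 -0.03 ]
```

```bash
python3 -m inch '[{"x":-0.001,"y":0.001,"z":0,"twist":0,"grip":0.094},{"x":-0.015,"y":-0.01,"z":0,"twist":0,"grip":0.094},{"x":-0.032,"y":-0.02,"z":0,"twist":0,"grip":0.094},{"x":-0.05,"y":-0.027,"z":0,"twist":0,"grip":0.094},{"x":-0.068,"y":-0.031,"z":0,"twist":0,"grip":0.094}]' | head -2
python3 -c "
from h import *
look(5)"
```

```text
time_s: 6.75
eef_pos: [0.5462, -0.1774, 0.1758]
knob 258.4 R 0.1228 r 22.3 tcp-knob mm [ 5.8  5.6 40.8]
t 6.8 I 0.0551 w now 1.422 w end 1.322 ang 262.8015146580016 resid deg [ 2.5        -0.6         0.33304137] F [ 0.1 -1.   0.1]
[(-0.021, -0.005), (-0.037, -0.004), (-0.054, -0.0), (-0.069, 0.005), (-0.083, 0.013)]
```

```bash
python3 -m inch '[{"x":-0.021,"y":-0.005,"z":0,"twist":0,"grip":0.094},{"x":-0.037,"y":-0.004,"z":0,"twist":0,"grip":0.094},{"x":-0.054,"y":0,"z":0,"twist":0,"grip":0.094},{"x":-0.069,"y":0.005,"z":0,"twist":0,"grip":0.094},{"x":-0.083,"y":0.013,"z":0,"twist":0,"grip":0.094}]' | head -2
python3 -c "
from h import *
look(5)"
```

```text
time_s: 7.3
eef_pos: [0.6291, -0.1641, 0.176]
knob 309.3 R 0.1244 r 24.2 tcp-knob mm [-14.9  -5.1  41. ]
t 7.35 I 0.0708 w now 1.434 w end 1.355 ang 311.98092237707414 resid deg [-1.1         2.63304137 -1.35865741] F [ 0.3 -0.6 -1.4]
[(-0.028, 0.025), (-0.038, 0.038), (-0.046, 0.053), (-0.052, 0.069), (-0.055, 0.085)]
```

```bash
python3 -m inch '[{"x":-0.030,"y":0.028,"z":0,"twist":0,"grip":0.094},{"x":-0.040,"y":0.041,"z":0,"twist":0,"grip":0.094},{"x":-0.048,"y":0.056,"z":0,"twist":0,"grip":0.094},{"x":-0.053,"y":0.072,"z":0,"twist":0,"grip":0.094},{"x":-0.056,"y":0.088,"z":0,"twist":0,"grip":0.094}]' | head -2
python3 -c "
from h import *
look(5)"
```

```text
time_s: 7.85
eef_pos: [0.6859, -0.0766, 0.1771]
knob 349.6 R 0.1173 r 24.3 tcp-knob mm [ 5.3  7.2 42.1]
t 7.8999999999999995 I 0.0645 w now 1.314 w end 1.233 ang 353.99671617661517 resid deg [ 2.53304137 -2.15865741  0.58418304] F [ 0.1 -0.4 -0.1]
[(0.001, 0.017), (0.002, 0.032), (0.005, 0.047), (0.011, 0.061), (0.017, 0.075)]
```

```bash
python3 -m inch '[{"x":0.001,"y":0.017,"z":0,"twist":0,"grip":0.094},{"x":0.002,"y":0.032,"z":0,"twist":0,"grip":0.094},{"x":0.005,"y":0.047,"z":0,"twist":0,"grip":0.094},{"x":0.011,"y":0.061,"z":0,"twist":0,"grip":0.094},{"x":0.017,"y":0.075,"z":0,"twist":0,"grip":0.094}]' | head -2
python3 -c "
from h import *
look(10)"
```

```text
time_s: 8.4
eef_pos: [0.6686, -0.0015, 0.1772]
knob 391.6 R 0.1146 r 21.8 tcp-knob mm [ 5.8  1.1 42.2]
t 8.450000000000001 I 0.0678 w now 1.241 w end 1.094 ang 34.849682902594225 resid deg [-2.15865741  0.98418304 -0.29242608] F [-0.1 -0.  -0.4]
[(0.014, 0.019), (0.025, 0.029), (0.036, 0.038), (0.048, 0.045), (0.061, 0.051)]
[(0.013, 0.004), (0.027, 0.007), (0.04, 0.008), (0.054, 0.007), (0.067, 0.005)]
```

```bash
python3 -m inch '[{"x":0.014,"y":0.019,"z":0,"twist":0,"grip":0.094},{"x":0.025,"y":0.029,"z":0,"twist":0,"grip":0.094},{"x":0.036,"y":0.037,"z":0,"twist":0,"grip":0.094},{"x":0.048,"y":0.044,"z":0,"twist":0,"grip":0.094},{"x":0.061,"y":0.049,"z":0,"twist":0,"grip":0.094}]' | head -2
python3 -m inch '[{"x":0.013,"y":0.004,"z":0,"twist":0,"grip":0.094},{"x":0.027,"y":0.007,"z":0,"twist":0,"grip":0.094},{"x":0.04,"y":0.008,"z":0,"twist":0,"grip":0.094},{"x":0.054,"y":0.007,"z":0,"twist":0,"grip":0.094},{"x":0.067,"y":0.005,"z":0,"twist":0,"grip":0.094}]' | head -2
python3 -c "
from h import *
look(10)"
```

```text
time_s: 8.95
eef_pos: [0.6074, 0.0466, 0.1773]
time_s: 9.45
eef_pos: [0.5403, 0.0512, 0.1773]
knob 455.0 R 0.1181 r 16.6 tcp-knob mm [-14.7  -3.7  42.3]
t 9.5 I 0.0545 w now 1.002 w end 0.845 ang 98.7528451395292 resid deg [ 0.78418304 -1.99242608  0.92334167] F [-0.3  0.5  0.2]
[(0.005, 0.002), (0.016, -0.001), (0.027, -0.006), (0.037, -0.011), (0.046, -0.017)]
[(0.009, -0.007), (0.016, -0.014), (0.023, -0.022), (0.029, -0.031), (0.035, -0.04)]
```

```bash
python3 -m inch '[{"x":0.005,"y":0.002,"z":0,"twist":0,"grip":0.094},{"x":0.016,"y":-0.001,"z":0,"twist":0,"grip":0.094},{"x":0.027,"y":-0.006,"z":0,"twist":0,"grip":0.094},{"x":0.037,"y":-0.011,"z":0,"twist":0,"grip":0.094},{"x":0.046,"y":-0.017,"z":0,"twist":0,"grip":0.094}]' | head -2
python3 -c "
from h import *
look(10,save='pics/wrist3.png')"
```

```text
time_s: 10.0
eef_pos: [0.4943, 0.0338, 0.1772]
knob 492.8 R 0.1182 r 26.6 tcp-knob mm [ 9.4  9.7 42.2]
t 10.05 I 0.0628 w now 0.973 w end 0.838 ang 133.49639235646805 resid deg [-1.59242608  3.62334167 -2.08000598] F [ 0.5 -0.5  0.8]
[(0.02, -0.018), (0.027, -0.027), (0.033, -0.036), (0.038, -0.046), (0.042, -0.056)]
[(0.003, -0.01), (0.005, -0.021), (0.007, -0.031), (0.007, -0.041), (0.006, -0.051)]
```

View pics/wrist3.png

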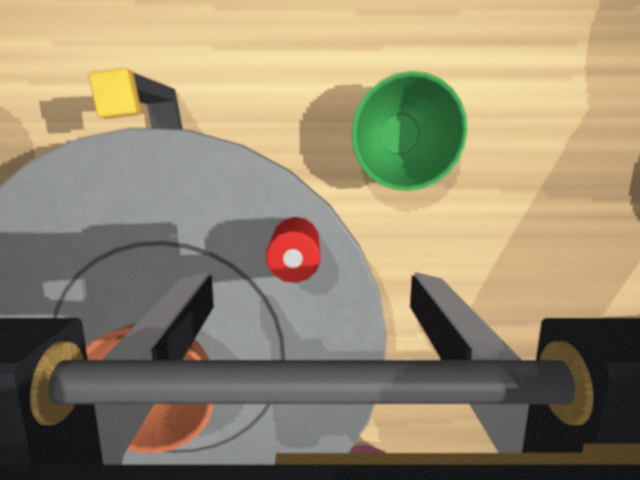

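The knob top is at (293,252), ahead of the tool by about 13 mm and untouched. The pointer is at (112,92).

```bash
python3 -m inch '[{"x":0.020,"y":-0.019,"z":0,"twist":0,"grip":0.094},{"x":0.028,"y":-0.029,"z":0,"twist":0,"grip":0.094},{"x":0.034,"y":-0.038,"z":0,"twist":0,"grip":0.094},{"x":0.039,"y":-0.048,"z":0,"twist":0,"grip":0.094},{"x":0.043,"y":-0.059,"z":0,"twist":0,"grip":0.094}]' | head -2
python3 -m inch '[{"x":0.003,"y":-0.010,"z":0,"twist":0,"grip":0.094},{"x":0.005,"y":-0.021,"z":0,"twist":0,"grip":0.094},{"x":0.006,"y":-0.031,"z":0,"twist":0,"grip":0.094},{"x":0.006,"y":-0.041,"z":0,"twist":0,"grip":0.094},{"x":0.005,"y":-0.051,"z":0,"twist":0,"grip":0.094}]' | head -2
python3 -c "
from h import *
look(10)"
```

```text
time_s: 10.55
eef_pos: [0.4522, -0.0255, 0.1774]
time_s: 11.05
eef_pos: [0.4474, -0.0766, 0.1773]
knob 549.4 R 0.1255 r 21.7 tcp-knob mm [ 6.   6.5 42.3]
t 11.100000000000001 I 0.0677 w now 0.864 w end 0.747 ang 190.82299011599503 resid deg [ 4.22334167 -0.78000598 -1.05394917] F [ 0.2  0.7 -0.7]
[(-0.002, -0.019), (-0.006, -0.028), (-0.009, -0.037), (-0.014, -0.046), (-0.019, -0.054)]
[(-0.006, -0.008), (-0.012, -0.015), (-0.019, -0.021), (-0.026, -0.027), (-0.033, -0.032)]
```

```bash
python3 -m inch '[{"x":-0.002,"y":-0.019,"z":0,"twist":0,"grip":0.094},{"x":-0.006,"y":-0.028,"z":0,"twist":0,"grip":0.094},{"x":-0.009,"y":-0.037,"z":0,"twist":0,"grip":0.094},{"x":-0.014,"y":-0.046,"z":0,"twist":0,"grip":0.094},{"x":-0.019,"y":-0.054,"z":0,"twist":0,"grip":0.094}]' | head -2
python3 -m inch '[{"x":-0.006,"y":-0.008,"z":0,"twist":0,"grip":0.094},{"x":-0.012,"y":-0.015,"z":0,"twist":0,"grip":0.094},{"x":-0.019,"y":-0.021,"z":0,"twist":0,"grip":0.094},{"x":-0.026,"y":-0.027,"z":0,"twist":0,"grip":0.094},{"x":-0.033,"y":-0.032,"z":0,"twist":0,"grip":0.094}]' | head -2
python3 -c "
from h import *
look(20)"
```

```text
time_s: 11.6
eef_pos: [0.4668, -0.1303, 0.1772]
time_s: 12.1
eef_pos: [0.5, -0.1622, 0.1772]
knob 595.1 R 0.1241 r 22.8 tcp-knob mm [ 5.8  2.2 42.2]
t 12.15 I 0.066 w now 0.73 w end 0.522 ang 237.71828035147746 resid deg [-0.98000598 -1.75394917  0.52212819] F [ 0.1 -0.7 -0.5]
[(-0.009, -0.006), (-0.016, -0.01), (-0.024, -0.013), (-0.032, -0.016), (-0.04, -0.018)]
[(-0.008, -0.001), (-0.016, -0.002), (-0.024, -0.003), (-0.031, -0.003), (-0.039, -0.002)]
[(-0.007, 0.001), (-0.014, 0.003), (-0.021, 0.004), (-0.028, 0.007), (-0.034, 0.009)]
[(-0.006, 0.003), (-0.012, 0.006), (-0.018, 0.009), (-0.023, 0.013), (-0.028, 0.017)]
```

```bash
sed -i 's/^C=.*/C=np.array([.5640,-.0648])/' h.py
python3 -m inch '[{"x":-0.009,"y":-0.007,"z":0,"twist":0,"grip":0.094},{"x":-0.016,"y":-0.011,"z":0,"twist":0,"grip":0.094},{"x":-0.024,"y":-0.015,"z":0,"twist":0,"grip":0.094},{"x":-0.032,"y":-0.018,"z":0,"twist":0,"grip":0.094},{"x":-0.04,"y":-0.02,"z":0,"twist":0,"grip":0.094}]' | head -2
python3 -m inch '[{"x":-0.008,"y":-0.001,"z":0,"twist":0,"grip":0.094},{"x":-0.016,"y":-0.002,"z":0,"twist":0,"grip":0.094},{"x":-0.024,"y":-0.003,"z":0,"twist":0,"grip":0.094},{"x":-0.031,"y":-0.003,"z":0,"twist":0,"grip":0.094},{"x":-0.039,"y":-0.002,"z":0,"twist":0,"grip":0.094}]' | head -2
python3 -m inch '[{"x":-0.007,"y":0.001,"z":0,"twist":0,"grip":0.094},{"x":-0.014,"y":0.003,"z":0,"twist":0,"grip":0.094},{"x":-0.021,"y":0.004,"z":0,"twist":0,"grip":0.094},{"x":-0.028,"y":0.007,"z":0,"twist":0,"grip":0.094},{"x":-0.034,"y":0.009,"z":0,"twist":0,"grip":0.094}]' | head -2
python3 -m inch '[{"x":-0.006,"y":0.003,"z":0,"twist":0,"grip":0.094},{"x":-0.012,"y":0.006,"z":0,"twist":0,"grip":0.094},{"x":-0.018,"y":0.009,"z":0,"twist":0,"grip":0.094},{"x":-0.023,"y":0.013,"z":0,"twist":0,"grip":0.094},{"x":-0.028,"y":0.017,"z":0,"twist":0,"grip":0.094}]' | head -2
python3 -c "
from h import *
look(20)"
```

```text
time_s: 12.65
eef_pos: [0.54, -0.182, 0.1772]
time_s: 13.15
eef_pos: [0.5789, -0.1837, 0.1772]
time_s: 13.65
eef_pos: [0.6129, -0.1744, 0.1773]
time_s: 14.15
eef_pos: [0.6407, -0.1574, 0.1772]
knob 667.4 R 0.1169 r 21.3 tcp-knob mm [ 5.7  0.4 42.2]
t 14.200000000000001 I 0.0651 w now 0.509 w end 0.332 ang 309.1724606257907 resid deg [-1.95394917  0.02212819  0.34277519] F [-0.  -0.2  0.3]
[(-0.004, 0.003), (-0.008, 0.008), (-0.012, 0.012), (-0.016, 0.016), (-0.019, 0.02)]
[(-0.003, 0.004), (-0.006, 0.009), (-0.009, 0.014), (-0.011, 0.018), (-0.013, 0.023)]
[(-0.002, 0.005), (-0.004, 0.009), (-0.005, 0.014), (-0.006, 0.018), (-0.008, 0.022)]
[(-0.001, 0.004), (-0.002, 0.009), (-0.002, 0.013), (-0.003, 0.017), (-0.003, 0.021)]
```

```bash
python3 -m inch '[{"x":-0.004,"y":0.003,"z":0,"twist":0,"grip":0.094},{"x":-0.008,"y":0.008,"z":0.003,"twist":0,"grip":0.094},{"x":-0.012,"y":0.012,"z":0.008,"twist":0,"grip":0.094},{"x":-0.016,"y":0.016,"z":0.014,"twist":0,"grip":0.094},{"x":-0.019,"y":0.02,"z":0.02,"twist":0,"grip":0.094}]' | head -2
python3 -m inch '[{"x":-0.003,"y":0.004,"z":0.008,"twist":0,"grip":0.094},{"x":-0.006,"y":0.009,"z":0.017,"twist":0,"grip":0.094},{"x":-0.009,"y":0.014,"z":0.025,"twist":0,"grip":0.094},{"x":-0.011,"y":0.018,"z":0.031,"twist":0,"grip":0.094},{"x":-0.013,"y":0.023,"z":0.034,"twist":0,"grip":0.094}]' | head -3
python3 -c "
from h import *
look(20)"
```

```text
time_s: 14.7
eef_pos: [0.6594, -0.1373, 0.1564]
time_s: 15.2
eef_pos: [0.6721, -0.1142, 0.1222]
tool_rot: [-0.0, 1.0, 0.0, -0.001]
knob 703.7 R 0.1259 r 1.1 tcp-knob mm [-12.8 -14.1 -12.8]
t 15.25 I 0.0681 w now 0.438 w end 0.279 ang 341.8199615968266 resid deg [ 1.12212819  3.84277519 -3.12148595] F [-0.   0.2 -0.6]
[(-0.007, 0.017), (-0.009, 0.022), (-0.01, 0.027), (-0.011, 0.032), (-0.011, 0.036)]
[(-0.0, 0.005), (-0.001, 0.009), (-0.001, 0.014), (-0.001, 0.018), (-0.0, 0.022)]
[(0.0, 0.004), (0.001, 0.008), (0.002, 0.012), (0.002, 0.016), (0.003, 0.02)]
[(0.001, 0.004), (0.002, 0.007), (0.003, 0.011), (0.004, 0.014), (0.006, 0.017)]
```

```bash
python3 - <<'E'
import json; L=json.load(open("log.json")); L.pop(); json.dump(L,open("log.json","w"))
E
python3 -m inch '[{"x":-0.003,"y":0.007,"z":0,"twist":0,"grip":0.07},{"x":-0.005,"y":0.011,"z":0,"twist":0,"grip":0.06},{"x":-0.006,"y":0.016,"z":0,"twist":0,"grip":0.05},{"x":-0.007,"y":0.020,"z":0,"twist":0,"grip":0.04},{"x":-0.009,"y":0.024,"z":0,"twist":0,"grip":0.02}]' 6
python3 -m inch '[{"x":-0.001,"y":0.004,"z":0,"twist":0,"grip":0.02},{"x":-0.002,"y":0.009,"z":0,"twist":0,"grip":0.02},{"x":-0.002,"y":0.013,"z":0,"twist":0,"grip":0.02},{"x":-0.003,"y":0.017,"z":0,"twist":0,"grip":0.02},{"x":-0.003,"y":0.021,"z":0,"twist":0,"grip":0.02}]' 6
python3 - <<'E'
from h import *
o,T=state(); r=o["eef_pos"][:2]-C; print(o["eef_pos"],np.hypot(*r),np.degrees(np.arctan2(r[1],r[0])),o["width"],o["grasp_force"],o["contact_force"])
# drive on: angle schedule from here at .36 rad/s ->.5 -> stop at park
f0=np.arctan2(r[1],r[0]); D=PARK-f0; print("to go deg",np.degrees(D))
from scipy.interpolate import CubicHermiteSpline
Tt=8.0; s=CubicHermiteSpline([0,1.0,7.0-.5,Tt],[0,.38,D-.25,D],[.36,.42,.36,0]); print("max w",max(s(np.linspace(0,Tt,81),1)))
pos=C+.12*np.c_[np.cos(f0+s(np.arange(81)*.1)),np.sin(f0+s(np.arange(81)*.1))]
for k in range(0,80,5): print([tuple(map(float,((pos[j]-pos[k])*[-1,1]).round(3))) for j in range(k+1,k+6)])
E
```

```text
time_s: 15.75
eef_pos: [0.6814, -0.0904, 0.1235]
tool_rot: [-0.0, 1.0, -0.0, 0.0]
contact_force: [0.3, 0.5, 0.4]
width: 0.0576
grasp_force: 0.0
time_s: 16.25
eef_pos: [0.684, -0.0695, 0.1232]
tool_rot: [-0.0, 1.0, 0.0, -0.0]
contact_force: [-1.6, -0.4, 1.0]
width: 0.0299
grasp_force: 6.0
[ 0.68401944 -0.06950202  0.12321998] 0.12011150554002421 -2.2435374206055765 0.029910219867967814 5.999913588166237 [-1.61520466 -0.35037875  1.0027685 ]
to go deg 188.67037535786434
max w 0.5328106163400381
[(-0.0, 0.004), (-0.0, 0.009), (0.0, 0.013), (0.001, 0.017), (0.001, 0.022)]
[(0.001, 0.004), (0.002, 0.009), (0.003, 0.014), (0.004, 0.018), (0.006, 0.023)]
[(0.002, 0.005), (0.004, 0.01), (0.006, 0.014), (0.009, 0.019), (0.012, 0.024)]
[(0.003, 0.005), (0.006, 0.009), (0.01, 0.014), (0.014, 0.018), (0.018, 0.022)]
[(0.004, 0.004), (0.009, 0.008), (0.014, 0.012), (0.019, 0.015), (0.024, 0.018)]
[(0.005, 0.003), (0.011, 0.006), (0.017, 0.008), (0.023, 0.01), (0.029, 0.012)]
[(0.006, 0.001), (0.012, 0.003), (0.019, 0.003), (0.025, 0.004), (0.032, 0.004)]
[(0.006, -0.0), (0.013, -0.001), (0.019, -0.002), (0.025, -0.003), (0.031, -0.005)]
[(0.006, -0.002), (0.012, -0.004), (0.018, -0.007), (0.023, -0.009), (0.029, -0.012)]
[(0.005, -0.003), (0.01, -0.007), (0.015, -0.01), (0.019, -0.014), (0.024, -0.018)]
[(0.004, -0.004), (0.008, -0.009), (0.011, -0.013), (0.015, -0.018), (0.017, -0.022)]
[(0.003, -0.005), (0.005, -0.009), (0.007, -0.014), (0.009, -0.019), (0.011, -0.024)]
[(0.001, -0.005), (0.003, -0.009), (0.004, -0.014), (0.005, -0.018), (0.005, -0.023)]
[(0.0, -0.004), (0.001, -0.008), (0.001, -0.011), (0.001, -0.015), (0.001, -0.017)]
[(-0.0, -0.003), (-0.0, -0.005), (-0.0, -0.007), (-0.0, -0.008), (-0.0, -0.01)]
[(-0.0, -0.001), (-0.0, -0.002), (-0.0, -0.003), (-0.0, -0.003), (-0.0, -0.003)]
```

Caught while still turning. Now I guide it round to the pointer.

```bash
python3 -m inch '[{"x":0,"y":0.004,"z":0,"twist":0,"grip":0.02},{"x":0,"y":0.009,"z":0,"twist":0,"grip":0.02},{"x":0,"y":0.013,"z":0,"twist":0,"grip":0.02},{"x":0.001,"y":0.017,"z":0,"twist":0,"grip":0.02},{"x":0.001,"y":0.022,"z":0,"twist":0,"grip":0.02}]' 10 | grep -E 'eef|contact'
python3 -m inch '[{"x":0.001,"y":0.004,"z":0,"twist":0,"grip":0.02},{"x":0.002,"y":0.009,"z":0,"twist":0,"grip":0.02},{"x":0.003,"y":0.014,"z":0,"twist":0,"grip":0.02},{"x":0.004,"y":0.018,"z":0,"twist":0,"grip":0.02},{"x":0.006,"y":0.023,"z":0,"twist":0,"grip":0.02}]' 10 | grep -E 'eef|contact'
python3 -m inch '[{"x":0.002,"y":0.005,"z":0,"twist":0,"grip":0.02},{"x":0.004,"y":0.01,"z":0,"twist":0,"grip":0.02},{"x":0.006,"y":0.014,"z":0,"twist":0,"grip":0.02},{"x":0.009,"y":0.019,"z":0,"twist":0,"grip":0.02},{"x":0.012,"y":0.024,"z":0,"twist":0,"grip":0.02}]' 10 | grep -E 'eef|contact'
python3 -m inch '[{"x":0.003,"y":0.005,"z":0,"twist":0,"grip":0.02},{"x":0.006,"y":0.009,"z":0,"twist":0,"grip":0.02},{"x":0.01,"y":0.014,"z":0,"twist":0,"grip":0.02},{"x":0.014,"y":0.018,"z":0,"twist":0,"grip":0.02},{"x":0.018,"y":0.022,"z":0,"twist":0,"grip":0.02}]' 10 | grep -E 'eef|contact'
python3 -c "
from h import *
r=get_obs()['eef_pos'][:2]-C; print(np.hypot(*r),np.degrees(np.arctan2(r[1],r[0])),get_obs()['width'])"
```

```text
eef_pos: [0.6831, -0.0475, 0.1232]
contact_force: [-4.1, -1.6, 1.4]
eef_pos: [0.6774, -0.0245, 0.1232]
contact_force: [1.8, -0.3, -0.7]
eef_pos: [0.6655, 0.0001, 0.1233]
contact_force: [4.1, 3.0, -2.0]
eef_pos: [0.6473, 0.0223, 0.1232]
contact_force: [5.2, 4.1, -3.4]
0.12054926300461609 46.29388156573142 0.029767822393856253
```

```bash
python3 -m inch '[{"x":0.004,"y":0.004,"z":0,"twist":0,"grip":0.02},{"x":0.009,"y":0.008,"z":0,"twist":0,"grip":0.02},{"x":0.014,"y":0.012,"z":0,"twist":0,"grip":0.02},{"x":0.019,"y":0.015,"z":0,"twist":0,"grip":0.02},{"x":0.024,"y":0.018,"z":0,"twist":0,"grip":0.02}]' 10 | grep -E 'eef|contact'
python3 -m inch '[{"x":0.005,"y":0.003,"z":0,"twist":0,"grip":0.02},{"x":0.011,"y":0.006,"z":0,"twist":0,"grip":0.02},{"x":0.017,"y":0.008,"z":0,"twist":0,"grip":0.02},{"x":0.023,"y":0.01,"z":0,"twist":0,"grip":0.02},{"x":0.029,"y":0.012,"z":0,"twist":0,"grip":0.02}]' 10 | grep -E 'eef|contact'
python3 -m inch '[{"x":0.006,"y":0.001,"z":0,"twist":0,"grip":0.02},{"x":0.012,"y":0.003,"z":0,"twist":0,"grip":0.02},{"x":0.019,"y":0.003,"z":0,"twist":0,"grip":0.02},{"x":0.025,"y":0.004,"z":0,"twist":0,"grip":0.02},{"x":0.032,"y":0.004,"z":0,"twist":0,"grip":0.02}]' 10 | grep -E 'eef|contact'
python3 -m inch '[{"x":0.006,"y":0,"z":0,"twist":0,"grip":0.02},{"x":0.013,"y":-0.001,"z":0,"twist":0,"grip":0.02},{"x":0.019,"y":-0.002,"z":0,"twist":0,"grip":0.02},{"x":0.025,"y":-0.003,"z":0,"twist":0,"grip":0.02},{"x":0.031,"y":-0.005,"z":0,"twist":0,"grip":0.02}]' 10 | grep -E 'eef|contact'
python3 -m inch '[{"x":0.006,"y":-0.002,"z":0,"twist":0,"grip":0.02},{"x":0.012,"y":-0.004,"z":0,"twist":0,"grip":0.02},{"x":0.018,"y":-0.007,"z":0,"twist":0,"grip":0.02},{"x":0.023,"y":-0.009,"z":0,"twist":0,"grip":0.02},{"x":0.029,"y":-0.012,"z":0,"twist":0,"grip":0.02}]' 10 | grep -E 'eef|contact'
python3 -c "
from h import *
r=get_obs()['eef_pos'][:2]-C; print(np.hypot(*r),np.degrees(np.arctan2(r[1],r[0])),get_obs()['width'])"
```

```text
eef_pos: [0.6229, 0.0405, 0.1232]
contact_force: [2.3, 5.2, -2.1]
eef_pos: [0.5934, 0.0523, 0.1232]
contact_force: [1.8, 5.2, -0.3]
eef_pos: [0.5613, 0.0559, 0.1232]
contact_force: [-0.3, 5.3, -0.7]
eef_pos: [0.53, 0.0509, 0.1232]
contact_force: [-2.3, 6.9, 1.0]
eef_pos: [0.5012, 0.0382, 0.1232]
contact_force: [-2.7, 3.6, 0.9]
0.12060067080467782 121.36439130216091 0.029684493407496373
```

```bash
python3 -m inch '[{"x":0.005,"y":-0.003,"z":0,"twist":0,"grip":0.02},{"x":0.01,"y":-0.007,"z":0,"twist":0,"grip":0.02},{"x":0.015,"y":-0.01,"z":0,"twist":0,"grip":0.02},{"x":0.019,"y":-0.014,"z":0,"twist":0,"grip":0.02},{"x":0.024,"y":-0.018,"z":0,"twist":0,"grip":0.02}]' 10 | grep -E 'eef|contact'
python3 -m inch '[{"x":0.004,"y":-0.004,"z":0,"twist":0,"grip":0.02},{"x":0.008,"y":-0.009,"z":0,"twist":0,"grip":0.02},{"x":0.011,"y":-0.013,"z":0,"twist":0,"grip":0.02},{"x":0.015,"y":-0.018,"z":0,"twist":0,"grip":0.02},{"x":0.017,"y":-0.022,"z":0,"twist":0,"grip":0.02}]' 10 | grep -E 'eef|contact'
python3 -m inch '[{"x":0.003,"y":-0.005,"z":0,"twist":0,"grip":0.02},{"x":0.005,"y":-0.009,"z":0,"twist":0,"grip":0.02},{"x":0.007,"y":-0.014,"z":0,"twist":0,"grip":0.02},{"x":0.009,"y":-0.019,"z":0,"twist":0,"grip":0.02},{"x":0.011,"y":-0.024,"z":0,"twist":0,"grip":0.02}]' 10 | grep -E 'eef|contact'
python3 -m inch '[{"x":0.001,"y":-0.005,"z":0,"twist":0,"grip":0.02},{"x":0.003,"y":-0.009,"z":0,"twist":0,"grip":0.02},{"x":0.004,"y":-0.013,"z":0,"twist":0,"grip":0.02},{"x":0.004,"y":-0.017,"z":0,"twist":0,"grip":0.02},{"x":0.005,"y":-0.021,"z":0,"twist":0,"grip":0.02}]' 10 | grep -E 'eef|contact'
python3 - <<'E'
from h import *
T=get_obs()['eef_pos']; r=T[:2]-C; print(np.hypot(*r),np.degrees(np.arctan2(r[1],r[0])),get_obs()['width'])
# target: towards the pointer head seen from the start, with the original disc centre
d=np.array([.3983,-.0814])-np.array([.5652,-.0627]); P=np.array([.565,-.0635])+.12*d/np.hypot(*d); print("park",P,"shift",((P-T[:2])*[-1,1]).round(4))
E
```

```text
eef_pos: [0.478, 0.0196, 0.1232]
contact_force: [-0.5, 0.9, -0.7]
eef_pos: [0.461, -0.0025, 0.1232]
contact_force: [0.9, -0.3, -2.9]
eef_pos: [0.4501, -0.0262, 0.1232]
contact_force: [1.7, -0.5, -3.5]
eef_pos: [0.4452, -0.047, 0.1232]
contact_force: [2.4, 0.4, -4.4]
0.12009231597783192 171.47844298397183 0.029437933013849928
park [ 0.4457462  -0.07686157] shift [-0.0005 -0.0299]
```

```bash
python3 -m inch '[{"x":0,"y":-0.004,"z":0,"twist":0,"grip":0.02},{"x":0,"y":-0.008,"z":0,"twist":0,"grip":0.02},{"x":0,"y":-0.0115,"z":0,"twist":0,"grip":0.02},{"x":0,"y":-0.015,"z":0,"twist":0,"grip":0.02},{"x":0,"y":-0.018,"z":0,"twist":0,"grip":0.02}]' 10 | grep -E 'eef|contact'
python3 -m inch '[{"x":0,"y":-0.003,"z":0,"twist":0,"grip":0.02},{"x":-0.0005,"y":-0.0055,"z":0,"twist":0,"grip":0.02},{"x":-0.0005,"y":-0.0075,"z":0,"twist":0,"grip":0.02},{"x":-0.0005,"y":-0.009,"z":0,"twist":0,"grip":0.02},{"x":-0.0005,"y":-0.010,"z":0,"twist":0,"grip":0.02}]' 10 | grep -E 'eef|contact'
python3 -m inch '[{"x":0,"y":-0.001,"z":0,"twist":0,"grip":0.02},{"x":0,"y":-0.0015,"z":0,"twist":0,"grip":0.02},{"x":0,"y":-0.002,"z":0,"twist":0,"grip":0.02},{"x":0,"y":-0.002,"z":0,"twist":0,"grip":0.02},{"x":0,"y":-0.002,"z":0,"twist":0,"grip":0.02}]' 10 | grep -E 'eef|contact'
python3 -m inch '[{"x":0,"y":0,"z":0,"twist":0,"grip":0.02},{"x":0,"y":0,"z":0,"twist":0,"grip":0.02},{"x":0,"y":0,"z":0,"twist":0,"grip":0.02},{"x":0,"y":0,"z":0,"twist":0,"grip":0.02},{"x":0,"y":0,"z":0,"twist":0,"grip":0.02}]' 5 | grep -E 'eef|contact'
python3 -c "
from h import *
look(5,save='pics/wrist4.png')"
```

```text
eef_pos: [0.4443, -0.065, 0.1232]
contact_force: [-6.0, 0.1, 1.4]
eef_pos: [0.4448, -0.0751, 0.1232]
contact_force: [-5.8, 0.8, 1.0]
eef_pos: [0.445, -0.077, 0.1232]
contact_force: [-4.6, -0.7, 1.2]
eef_pos: [0.445, -0.0769, 0.1232]
contact_force: [-5.2, 0.1, 1.4]
t 24.8 I 0.0651 w now 0.0 w end 0.0 ang 41.82816521940185 resid deg [-1.95394917  0.02212819  0.34277519] F [-5.2  0.1  1.4]
[(-0.208, 0.092), (-0.208, 0.092), (-0.208, 0.092), (-0.208, 0.092), (-0.208, 0.092)]
```

View pics/wrist4.png

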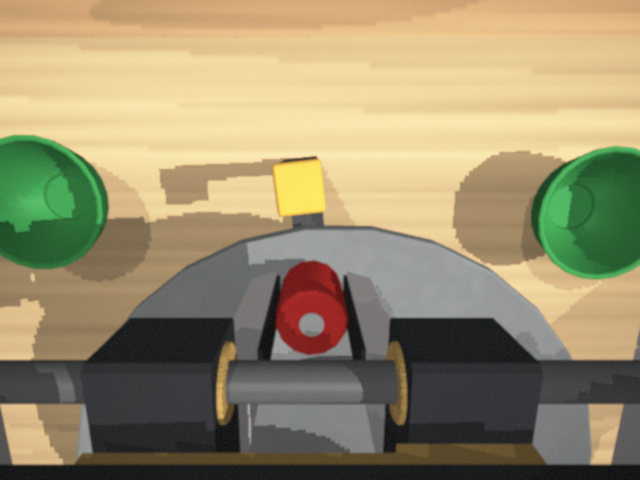

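The knob top, at (311,318) between the pads, points straight at the yellow head at (300,187). I open the fingers evenly, lift straight up and check.

```bash
python3 -m inch '[{"x":0,"y":0,"z":0,"twist":0,"grip":0.03},{"x":0,"y":0,"z":0,"twist":0,"grip":0.035},{"x":0,"y":0,"z":0,"twist":0,"grip":0.05},{"x":0,"y":0,"z":0,"twist":0,"grip":0.07},{"x":0,"y":0,"z":0,"twist":0,"grip":0.094}]' 5 | grep -E 'eef|contact|width'
python3 -m inch '[{"x":0,"y":0,"z":0,"twist":0,"grip":0.094},{"x":0,"y":0,"z":0,"twist":0,"grip":0.094},{"x":0,"y":0,"z":0,"twist":0,"grip":0.094},{"x":0,"y":0,"z":0,"twist":0,"grip":0.094},{"x":0,"y":0,"z":-0.01,"twist":0,"grip":0.094}]' | grep -E 'eef|contact|width'
python3 -m inch '[{"x":0,"y":0,"z":-0.02,"twist":0,"grip":0.094},{"x":0,"y":0,"z":-0.05,"twist":0,"grip":0.094},{"x":0,"y":0,"z":-0.08,"twist":0,"grip":0.094},{"x":0,"y":0,"z":-0.1,"twist":0,"grip":0.094},{"x":0,"y":0,"z":-0.11,"twist":0,"grip":0.094}]' | grep -E 'eef|contact|width'
python3 -m inch '[{"x":0,"y":0.03,"z":0,"twist":0,"grip":0.094},{"x":0,"y":0.07,"z":0,"twist":0,"grip":0.094},{"x":0,"y":0.11,"z":0,"twist":0,"grip":0.094},{"x":0,"y":0.15,"z":0,"twist":0,"grip":0.094},{"x":0,"y":0.19,"z":0,"twist":0,"grip":0.094}]' | grep -E 'eef|contact|width'
python3 -m inch '[{"x":0,"y":0.03,"z":0,"twist":0,"grip":0.094},{"x":0,"y":0.06,"z":0,"twist":0,"grip":0.094},{"x":0,"y":0.08,"z":0,"twist":0,"grip":0.094},{"x":0,"y":0.09,"z":0,"twist":0,"grip":0.094},{"x":0,"y":0.09,"z":0,"twist":0,"grip":0.094}]' | grep -E 'eef|contact|width'
python3 - <<'E'
from h import *
i=camera_info("top")
for n in (1,2):
    p,d=camera("top"); c=red(p,(320,260,380,315),120)
    u,r=cv2.minEnclosingCircle(c); K=ray(i,u,.135); print("knob",u,r,K)
cv2.imwrite("pics/top1.png",p[:,:,::-1])
b=blob(p,(4,90,60),(14,230,255),(325,215,375,265)); u,r=cv2.minEnclosingCircle(b); print("bowl",u,r,ray(i,u,.132)-np.r_[C,.132]); o=get_obs(); print(o["time_s"],o["contact_force"])
E
```

```text
eef_pos: [0.4462, -0.0769, 0.1236]
contact_force: [1.2, 0.6, -0.4]
width: 0.0557
eef_pos: [0.4448, -0.0763, 0.1324]
contact_force: [-0.2, 0.2, 0.0]
width: 0.0929
eef_pos: [0.4467, -0.0772, 0.2463]
contact_force: [1.2, -0.2, 0.3]
width: 0.0943
eef_pos: [0.4452, 0.1148, 0.243]
contact_force: [0.8, -0.6, -0.9]
width: 0.0941
eef_pos: [0.4454, 0.2038, 0.2429]
contact_force: [-0.0, -0.6, -0.5]
width: 0.0942
knob (353.4545593261719, 284.0) 5.545540809631348 [ 0.44858793 -0.07499721  0.135     ]
knob (353.28570556640625, 284.28570556640625) 5.439949989318848 [ 0.4478257  -0.07453347  0.135     ]
bowl (347.9328918457031, 239.71812438964844) 15.31042194366455 [ 4.36174501e-03  3.08490902e-03 -1.11022302e-16]
27.4 [ 0.30421492 -0.28548727  0.41528632]
```

View pics/top1.png

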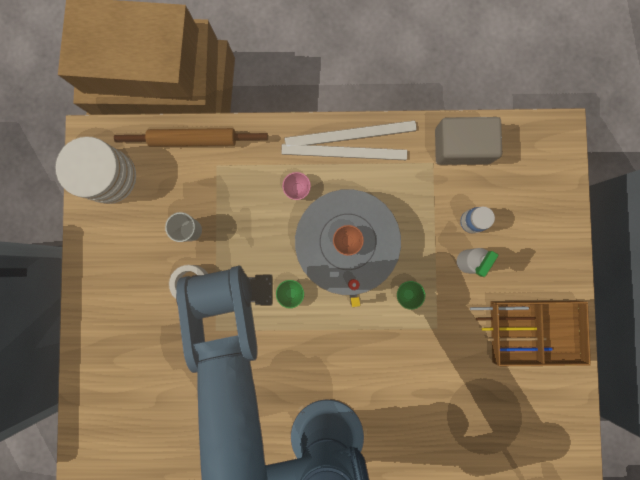

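The knob (353,284) is at rest within about 3 mm of the park point, beside the pointer (355,301). The bowl (348,240) is upright in the middle, and the other things have not moved.

```bash
python3 -c "
from rig import *
print(close_job())"
```

```text
the job is handed in; nothing more can be done
None
```

The job is handed in, though the hand-in returned no verdict: the wheel coasted above 0.6 rad/s with the open gripper following the knob for over four seconds, then was parked about 3 mm (camera estimate) from the pointer position and released, with the bowl upright in the middle.

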